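# Set out a dismantled shackle for inspection

## Task

Set out the large dee shackle for its check. Lay its loose pin in the two V-blocks, head overhanging, and let it settle in both before you let go; take the large shackle body off its peg and hang it by its bow on the hook of the spring balance, easing the weight on so that the hook does not bounce, and leave both lying and hanging still. Leave the nut, the oblong link and the small shackle where they are.

Things in the scene. Friction and masses are not known exactly. Their poses are not given: they have to be found in the camera images.
- pin: Loose pin of the large shackle, 0.42 kg: round shank 22 mm diameter, 104 mm long, hex head 34 mm across flats, 14 mm thick. Origin on the axis at mid-shank; x along the axis, head at -x (its face 52 mm off), plain end at +x. It lies on the bench on a flat of its head and the end of its shank: head end 3 degrees up, origin 14 mm above the bench.
- shackle: Large dee shackle body, steel, 0.72 kg, hung on a peg of the stand: 18 mm round bar bent to a U, opening 30 mm wide, 66 mm over the two parallel legs; ears 40 mm diameter, 18 mm thick, centred 75 mm below the origin. Origin: bearing point, top of the inside of the bow (bow's top 18 mm higher). z up, y from leg to leg, x through the opening. Legs are straight and free 15 to 55 mm below the origin.
- small_shackle: Bystander: body of a smaller dee shackle, 12 mm bar, 44 mm over the legs, 26 mm ears 48 mm below its origin, hanging on the other peg. Axes and origin as for the large one.
- nut: Bystander: hexagon nut 34 mm across flats, 18 mm high, lying on the bench. Origin at the centre of its underside.
- link: Bystander: oblong link of 13 mm dark steel bar, 129 mm by 63 mm, lying flat on the bench. Origin at the centre of its underside, x along its length.
- rack: Fixed grey steel display stand, 280 mm wide (y): a slim cross-bar on two uprights, its top 204 mm high, a tray 120 mm deep, 30 mm high behind. Origin on the bench below the middle of the bar's front, which faces -x. Two steel pegs stand out along -x at y = +70 and -70 mm: 10 mm thick, top 195 mm above the bench, 60 mm long, tip turned up 9 mm. Raise a shackle 15 mm, then draw it off to -x.
- peg_left (a point): Top of the stand's peg at y = +70 mm, 32 mm out from the front. Either shackle may hang on it. Axes of the stand.
- peg_right (a point): The same on the peg at y = -70 mm.
- vblocks: Fixed pair of dark steel V-blocks on a plate 170 x 120 x 20 mm; origin under its centre. Grooves in one line along x. Each block 18 mm long (x), 52 wide, 45 high, top 65 mm above the bench; 90 degree V 34 mm wide, 17 deep. Inner faces 52 mm apart (fingers fit between), outer faces 88 mm apart. The pin's head must hang clear outside one end, either end.
- vee_seat (a point): Point midway between the two V-blocks, 63.6 mm above the bench, where the axis of the seated pin lies. x along the grooves, z up.
- balance: Fixed stand of a dial spring balance; origin on the bench straight below the hook. Base plate 12 mm thick, x -40 to +160 mm, 120 wide; 25 mm post at x = +140; arm at 500 mm height. The round dial body, 130 mm diameter, 34 thick (x), is centred 355 mm above the bench right above the hook, a boss below it down to 280 mm: no room for a gripper straight above the hook. Hook and dial face -x.
- hook_saddle (a point): Where the shackle bears on the balance's hook: top of the wire at the bottom of its bend; moves with the hook; 180 mm above the bench when empty. 8 mm wire in the x-z plane; open tip 17 mm to -x and 15 mm higher than this point, back 22 mm to +x; from 62 mm up the shank rises straight above this point, with a 16 mm thick collar 56 to 68 mm up. Axes of the balance.
- hook (a joint): How far the hook is drawn down, m: 0 empty, at most 0.060. The spring takes 327 N/m, so the shackle draws it down 0.020 to 0.023; it bobs for a second or so if loaded suddenly.
Things that resemble listed ones, but are neither listed nor needed, are in the scene too. Several things look just like the vblocks: the one meant starts farthest to the robot's right. What is shaped like the shackle but black is not meant.

How it is judged:
By the outcome, as a careful person would: the job done as asked, in the order asked, and still so for the second after the job is handed in, with the robot touching nothing.
It also fails if it takes over 64 s, if anything falls off the work surface, if the arm or the gripper's body presses on something with over 40 N, if the wrist force passes 120 N, or if a joint passes its speed limit or range.

## Robot

A 7-joint arm with a two-finger parallel gripper is mounted at the origin on the work surface. World frame = base frame: x ahead of the robot, y to its left, z up, the work surface at z = 0. Lengths are in m, angles in rad, forces in N, time in s.
With the tool pointing down it reaches from about 0.425 to 0.975 m from the base axis. Payload 16.7 kg.
Tool frame: the origin (TCP) lies between the finger pads; the fingertips stand 22 mm ahead of it and the grasp point (between the pads) lies 3 mm ahead of it (env.tips_ahead is the distance from the TCP to the fingertips, in m); z points along the fingers, y is the line along which they close (so a half turn about z gives the same grasp; the last joint's range is limited). The gripper opens to 85 mm and grips with 20 to 120 N. Pads are 22 mm wide; open, the fingers measure 114 mm over their backs; the gripper's body (76 mm by 85 mm) begins 54 mm behind the grasp point. The pads swing forward as they close: fully open they stand 13 mm farther back than shut.
Start: joints at [-1.296, 0.426, 0.074, 1.606, -0.034, 1.111, -0.067], TCP at [0.278, 0.615, 0.215] pointing down, gripper open.
Joint ranges: [-2.85, 2.85], [-0.5, 2.14], [-1.23, 1.37], [0.21, 2.46], [-1.02, 4.16], [0.16, 2.05], [-2.73, 2.73]. Speed limits (rad/s): [1.89, 1.89, 2.39, 2.39, 3.01, 3.01, 3.01].

## Interface

Orientations are given as a 3x3 rotation matrix whose columns are the frame's x, y, z axes.
In Python, from bench import telemetry, camera, camera_model, env gives the robot as it stands.
- The arm moves only by the shell command python3 -m crank 'ROWS' [FORCE]. ROWS is text: rows parted by semicolons, each of 5 numbers parted by spaces: the shift along the tool's x, y, z in m, then the turn about the tool's z in rad, then the finger opening in m, from 0 to 0.0854. A call has 1 to 12 rows; each row shifts and turns the commanded pose from where the row before left it, along the tool's axes as they then stand; what a row does not reach is not made up. A row lasts 1/10 s, in which the tool goes at most 50 mm and 8.59 degrees, less where a joint would pass 70% of its speed; a pose out of reach is approached as far as the arm can. A call is refused whole if a number of a shift passes 0.05 or a number of a turn 0.15, either way. A call with a gripper value outside its range is refused whole. The fingers move at their own pace and stop on an object; FORCE is the grip in N (left out, the last holds). Time passes only in rows, so rows that do not move let the fingers close. It gives the time, the measured TCP pose, the force, the opening and the grip force at its end, in the units of the state.
- telemetry.state(): the state, without advancing time (a new reading comes with each control period).
- camera(name): name is "scene" or "top"; returns the picture (384x512x3 uint8, red, green, blue); there is no depth.
- camera_model(name): a dict with "fovy" (degrees; the focal length in pixels is half the picture's height over the tangent of half this angle, whatever the lens; pixels are square), "cx", "cy" (the principal point, pixels), "position" and "rotation" of the camera in the world. Camera axes: x right, y up, looking along -z (the intrinsics and any distortion apply to the point x, -y, -z); pixel columns grow to the right and rows downward; lengths in m; the calibration is good to about 2 mm. A picture is of the moment at which its call begins. camera_model takes no time and is no camera call.
- env.sign_off(): hands the job in; it is judged then, once.
The state is a dict: "time_s": time; "qpos": joint angles; "qd": joint speeds; "joint_efforts": joint torques, N m; "tool_pos": TCP position; "ee_rot": TCP orientation; "contact_force": force on the tool from outside, world axes, zero at the start; "wrist_torque": the same for the moment, N m; "finger_gap": finger opening in m; "gripper_force": force on a finger pad.
Only numpy, scipy, OpenCV 4.12 (cv2) and the standard library are available. Lean on these libraries where they do the work, as an engineer would, in place of code of your own. Each camera call takes 0.05 s, during which the arm holds its last target. There are 200 camera calls.

## Working session

There is one attempt and no reset: what is moved stays moved. The work goes in short steps, Python scripts to look and compute and a shell command to move; the robot and the scene stay as the last step left them, time stands still between calls to the robot, and variables do not carry over. Pictures are saved under pics/ and viewed, at most 10 in all, crops included, and the job is handed in when it is done.

```bash
ls; mkdir -p pics; python3 - <<'E'
from bench import telemetry,camera,camera_model,env
import cv2
for n in("scene","top"):
    im=camera(n); cv2.imwrite(f"pics/{n}0.png",cv2.resize(im[:,:,::-1],(800,600),interpolation=cv2.INTER_CUBIC)); cv2.imwrite(f"pics/raw_{n}0.png",im[:,:,::-1])
    print(n,camera_model(n))
s=telemetry.state();print(s['tool_pos'],s['ee_rot'],s['time_s'],env.tips_ahead)
E
```

```text
pics
scene {'fovy': 43.39434581093603, 'cx': 254.15171260405305, 'cy': 192.8247928183791, 'position': array([ 1.44897583, -0.09667041,  1.16070414]), 'rotation': array([[ 0.14347383, -0.72290565,  0.67588659],
       [ 0.98965014,  0.10673636, -0.09591636],
       [-0.00280319,  0.68265275,  0.73073755]])}
top {'fovy': 44.16328291442709, 'cx': 252.42001519335017, 'cy': 192.7299323162049, 'position': array([0.26388496, 0.0253158 , 1.28010895]), 'rotation': array([[-0.02436435,  0.98015346, -0.19673732],
       [-0.99964655, -0.02598053, -0.00563784],
       [-0.01063729,  0.19653042,  0.98044002]])}
[0.27805766 0.61464132 0.21408442] [[-9.11128179e-01  4.12122911e-01 -3.84035807e-04]
 [ 4.12123078e-01  9.11127529e-01 -1.09286599e-03]
 [-1.00489518e-04 -1.15401102e-03 -9.99999329e-01]] 0.1 0.022
```

View pics/scene0.png

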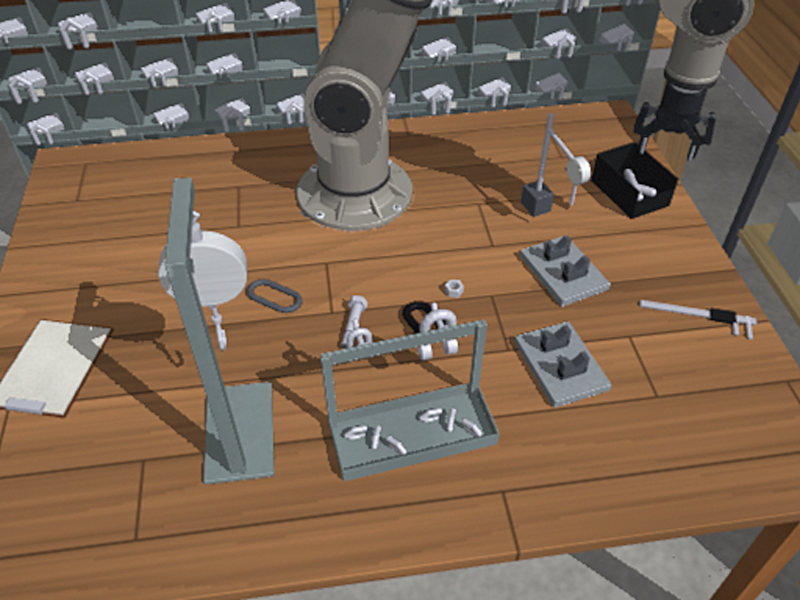

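View pics/top0.png

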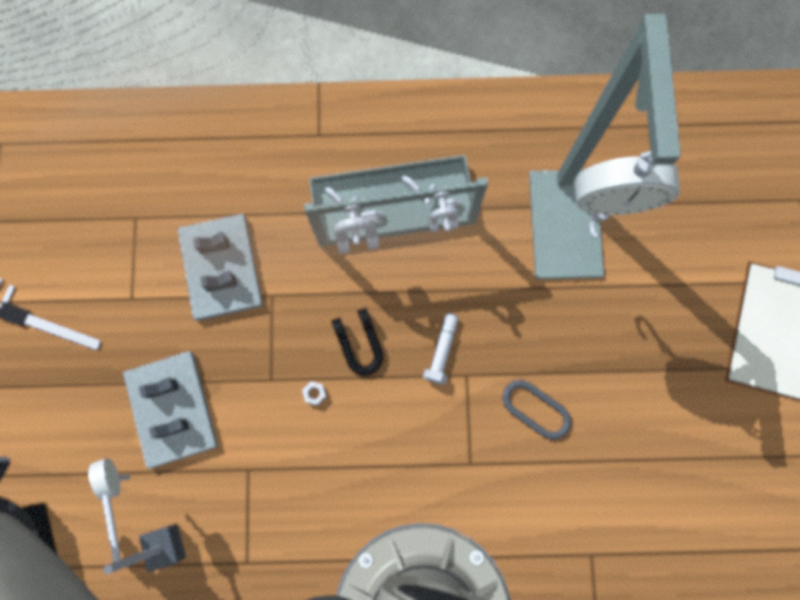

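```bash
cat > h.py <<'E'
import numpy as np,cv2
from bench import telemetry,camera,camera_model,env
def cam(n):
    m=camera_model(n); f=192/np.tan(np.radians(m['fovy'])/2); return m,f
def ray(n,u,v): # raw pixel
    m,f=cam(n); d=m['rotation']@np.array([(u-m['cx'])/f,-(v-m['cy'])/f,-1]); return m['position'],d
def onz(n,u,v,z):
    p,d=ray(n,u,v); return p+d*(z-p[2])/d[2]
def proj(n,P):
    m,f=cam(n); q=(np.asarray(P)-m['position'])@m['rotation']; return np.stack([m['cx']-f*q[...,0]/q[...,2],m['cy']+f*q[...,1]/q[...,2]],-1)
def tri(a,b):
    A=[];B=[]
    for n,uv in(("scene",a),("top",b)):
        p,d=ray(n,*uv); d=d/np.linalg.norm(d); M=np.eye(3)-np.outer(d,d); A.append(M);B.append(M@p)
    return np.linalg.lstsq(np.vstack(A),np.hstack(B),rcond=None)[0]
def crop(im,u0,v0,w,h,W,H):
    c=cv2.resize(im[v0:v0+h,u0:u0+w],(W,H),interpolation=cv2.INTER_CUBIC); cv2.putText(c,f"{u0},{v0} x{W/w:g}",(3,12),0,.4,(0,0,255),1)
    for i in range(0,w,10): cv2.line(c,(int(i*W/w),H-1),(int(i*W/w),H-6),(0,0,255),1)
    for i in range(0,h,10): cv2.line(c,(0,int(i*H/h)),(5,int(i*H/h)),(0,0,255),1)
    return c
E
python3 - <<'E'
from h import *
t=cv2.imread("pics/raw_top0.png");s=cv2.imread("pics/raw_scene0.png")
a=crop(t,110,130,80,80,400,300) if 0 else crop(t,108,132,67,75,268,300)
T=np.hstack([crop(t,108,132,66,75,264,300),crop(t,190,95,134,75,536,300)])
B=np.hstack([crop(t,205,190,100,75,400,300),crop(t,320,100,100,75,400,300)])
cv2.imwrite("pics/c1.png",np.vstack([T,B]))
T=np.hstack([crop(s,200,180,133,100,532,400),crop(s,325,195,67,100,268,400)])
B=np.hstack([crop(s,115,190,100,50,400,200),crop(s,100,240,100,50,400,200)])
cv2.imwrite("pics/c2.png",np.vstack([T,B]))
E
```

```text
(no output)
```

View pics/c1.png

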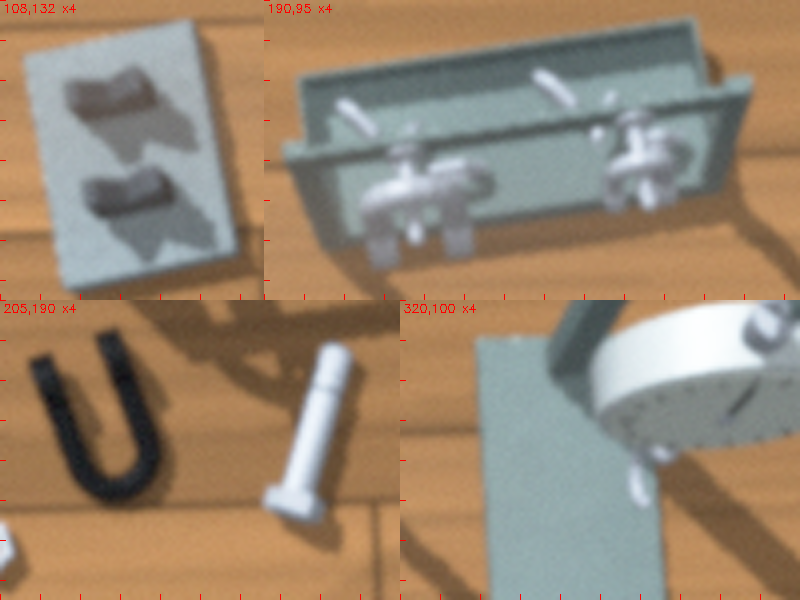

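View pics/c2.png

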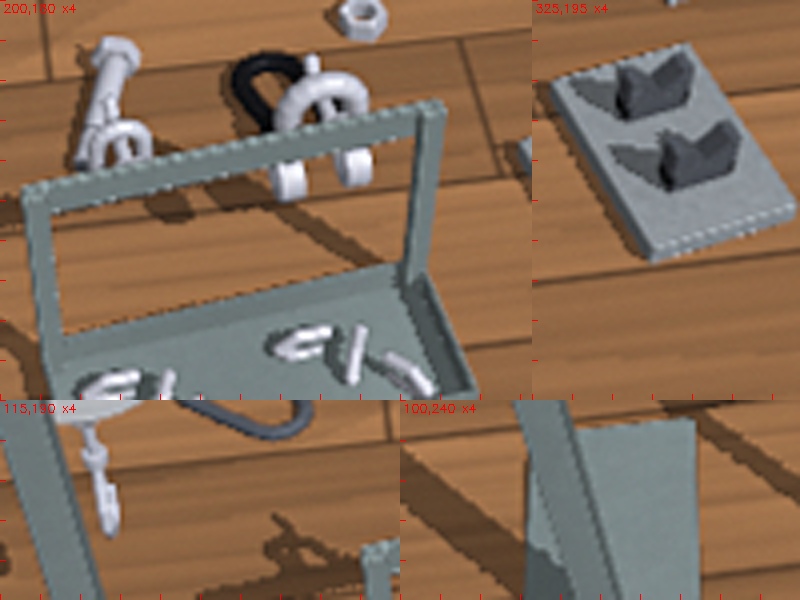

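```bash
cat > m.py <<'E'
from h import *
from scipy.optimize import least_squares
k=lambda u0,v0,x0,y0:(lambda c:np.array([u0+(c[0]-x0+.5)/4-.5,v0+(c[1]-y0+.5)/4-.5]))
tV=k(108,132,0,0);tR=k(190,95,264,0);tP=k(205,190,0,300);tB=k(320,100,400,300)
sR=k(200,180,0,0);sV=k(325,195,532,0);sH=k(115,190,0,400);sB=k(100,240,400,400)
def fit(pts,x0):
    def P(p,l): c,s=np.cos(p[2]),np.sin(p[2]); return np.array([p[0]+c*l[0]-s*l[1],p[1]+s*l[0]+c*l[1],l[2]])
    r=lambda p:np.concatenate([proj(n,P(p,l))-uv for n,uv,l in pts])
    o=least_squares(r,x0,loss='soft_l1'); print(np.round(o.x,4),"res",np.round(r(o.x).reshape(-1,2),1).tolist()); return o.x
print("vblocks");a,b=.085,.06
fit([("top",tV((24,57)),(a,b,.02)),("top",tV((193,22)),(a,-b,.02)),("top",tV((238,258)),(-a,-b,.02)),("top",tV((68,292)),(-a,b,.02)),
("scene",sV((552,83)),(-a,-b,.02)),("scene",sV((685,45)),(-a,b,.02)),("scene",sV((795,210)),(a,b,.02)),("scene",sV((653,250)),(a,-b,.02))],[.55,.25,0])
# balance base: top far-left corner (x160,y60), near corners x-40
print("balance")
fit([("top",tB((477,338)),(.16,.06,.012)),("scene",sB((527,455)),(-.04,-.06,.012)),("scene",sB((696,420)),(-.04,.06,.012)),("top",np.array([536,279])*.64,(-.04,.06,.012)),("top",np.array([604,277])*.64,(-.04,-.06,.012))],[.6,-.25,0])
# scene full-size corners of base
print("hook tip/bottom tri",tri(sH((110,532)),tB((645,500))))
print("rack bar ends -y/+y tri", tri(sR((25,187)),tR((750,80))),tri(sR((440,100)),tR((298,143))))
print("z204:",onz("scene",*sR((25,187)),.204),onz("scene",*sR((443,102)),.204),onz("top",*tR((750,80)),.204),onz("top",*tR((284,144)),.204))
print("pin: head ctr, end",tri(sR((115,50)),tP((292,502))), onz("top",*tP((292,500)),.017),onz("top",*tP((336,350)),.011), onz("top",*tP((313,430)),.014))
print("nut",onz("top",313*.64,393*.64,.009))
E
python3 m.py
```

```text
vblocks
[0.5898 0.3413 0.1954] res [[-0.6, -0.6], [-0.4, -1.0], [-0.5, -1.7], [-1.5, -0.6], [-1.9, -0.9], [-0.6, -1.1], [-0.4, -1.5], [-1.6, -0.3]]
balance
[ 0.5935 -0.2762 -0.0058] res [[-0.2, -0.3], [-0.1, -5.6], [-1.4, -1.4], [-0.4, -0.8], [-0.1, -0.5]]
hook tip/bottom tri [ 0.58776542 -0.28187656  0.16107782]
rack bar ends -y/+y tri [ 0.66527155 -0.11132876  0.20845469] [0.63355792 0.16141651 0.21046022]
z204: [ 0.66191568 -0.10960268  0.204     ] [0.62996486 0.16984387 0.204     ] [ 0.66682934 -0.11370976  0.204     ] [0.63449473 0.16562442 0.204     ]
pin: head ctr, end [ 0.38571466 -0.03028703  0.02765666] [ 0.38801395 -0.03152923  0.017     ] [ 0.48986186 -0.06527063  0.011     ] [ 0.43505492 -0.04743298  0.014     ]
nut [0.36224327 0.1759095  0.009     ]
```

```bash
cat > go.py <<'E'
import sys
from h import *
# usage: go.py x y z [toolY_yaw]: remaining shift in tool axes and turn
s=telemetry.state();R=np.array(s['ee_rot']);p=np.array(s['tool_pos'])
a=[float(v) for v in sys.argv[1:]]
print("t",round(s['time_s'],2),"pos",p.round(4),"yawY",round(np.arctan2(R[1,1],R[0,1]),4),"zax",R[:,2].round(3),"F",np.round(s['contact_force'],1),"gap",round(s['finger_gap'],4),"gf",round(s['gripper_force'],1))
if len(a)>=3: print("shift tool",((np.array(a[:3])-p)@R).round(4))
if len(a)>3: print("turn",round(-((a[3]-np.arctan2(R[1,1],R[0,1])+np.pi/2)%np.pi-np.pi/2),4))
E
python3 -m crank '-.039 -.004 -.012 0 .06;-.039 -.004 -.012 0 .06;-.039 -.004 -.012 0 .06;-.039 -.004 -.012 0 .06;-.039 -.004 -.012 0 .06'
python3 -m crank '-.017 -.038 .006 0 .06;-.017 -.038 .006 0 .06;-.017 -.038 .006 0 .06;-.017 -.038 .006 0 .06;-.017 -.038 .006 0 .06;-.017 -.038 .006 0 .06;-.017 -.038 .006 0 .06;-.017 -.038 .006 0 .06;-.017 -.038 .006 0 .06;-.017 -.038 .006 0 .06;-.017 -.038 .006 0 .06;-.017 -.038 .006 -.106 .06'
python3 go.py .4435 -.0485 .12 1.252
```

```text
time_s: 0.6
tool_pos: [0.4487, 0.5153, 0.2749]
ee_rot: [[-0.911, 0.412, -0.0], [0.412, 0.911, -0.0], [0.0, -0.001, -1.0]]
contact_force: [0.4, 0.8, -0.8]
finger_gap: 0.0594
gripper_force: 0.0
time_s: 1.8
tool_pos: [0.4451, 0.0152, 0.2025]
ee_rot: [[-0.95, 0.313, 0.0], [0.313, 0.95, 0.0], [0.0, 0.0, -1.0]]
contact_force: [0.7, -0.1, -0.3]
finger_gap: 0.0599
gripper_force: 0.0
t 1.8 pos [0.4451 0.0152 0.2025] yawY 1.2523 zax [ 0.  0. -1.] F [ 0.7 -0.1 -0.3] gap 0.0599 gf 0.0
shift tool [-0.0185 -0.061   0.0825]
turn 0.0003
```

```bash
python3 -m crank '-.006 -.03 .03 0 .06;-.006 -.031 .03 0 .06;-.0045 0 .04 0 .06;0 0 .04 0 .06;0 0 .037 0 .06'
python3 - <<'E'
from h import *
for n,(u,v,w,h) in (("top",(240,180,100,75)),("scene",(190,170,100,75))):
    im=camera(n)[:,:,::-1]; globals()[n]=crop(im,u,v,w,h,400,300)
cv2.imwrite("pics/c3.png",np.hstack([top,scene]))
E
python3 go.py
```

```text
time_s: 2.3
tool_pos: [0.4418, -0.0466, 0.0241]
ee_rot: [[-0.949, 0.314, -0.0], [0.314, 0.949, -0.001], [-0.0, -0.001, -1.0]]
contact_force: [0.9, 1.1, -0.4]
finger_gap: 0.0601
gripper_force: 0.0
t 2.4 pos [ 0.4391 -0.0467  0.0223] yawY 1.2517 zax [-0.007 -0.002 -1.   ] F [ 0.  -0.5  0.5] gap 0.0606 gf 0.0
```

View pics/c3.png

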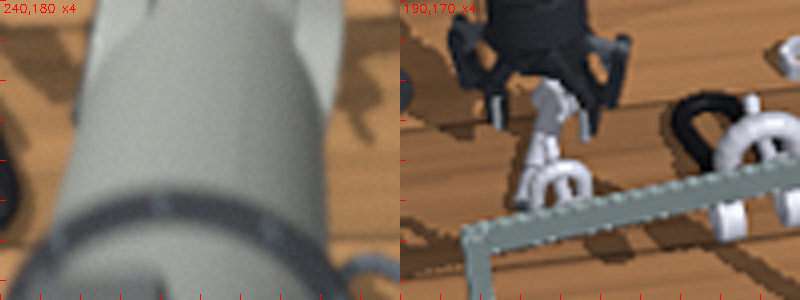

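```bash
python3 - <<'E'
from h import *
print("tipmid",proj("scene",[.4391,-.0467,.0]), "TCP",proj("scene",[.4391,-.0467,.022]))
ty=np.array([.314,.949,0])
for s in(-1,1): print("tip",proj("scene",np.array([.4391,-.0467,0])+s*.037*ty))
d=np.array([.949,-.314,0]);o=np.array([.4435,-.0485,.0145])
for q in(-.059,0,.052): print(q,proj("scene",o+q*d-[0,0,.003*q/.05]))
E
```

```text
tipmid [225.18261325 210.730727  ] TCP [224.85652623 206.15067022]
tip [213.85629528 209.22128394]
tip [236.5752826  212.24901261]
-0.059 [228.43255201 194.55321375]
0 [224.54344111 208.82322727]
0.052 [220.95537632 221.9886356 ]
```

```bash
python3 -m crank '-.004 0 -.003 0 .06;0 0 0 0 .03;0 0 0 0 .01;0 0 0 0 .01;0 0 0 0 .01;0 0 0 0 .01' 60
python3 go.py .4435 -.0485 .025
python3 - <<'E'
from h import *
im=camera("scene")[:,:,::-1]; cv2.imwrite("pics/raw_s4.png",im);cv2.imwrite("pics/c4.png",crop(im,200,180,60,50,720,600))
E
```

```text
time_s: 3.0
tool_pos: [0.446, -0.0474, 0.0291]
ee_rot: [[-0.95, 0.313, 0.001], [0.313, 0.95, 0.0], [-0.001, 0.0, -1.0]]
contact_force: [0.5, -0.4, -0.4]
finger_gap: 0.01
gripper_force: 0.0
t 3.0 pos [ 0.446  -0.0474  0.0291] yawY 1.2521 zax [ 0.001  0.    -1.   ] F [ 0.5 -0.4 -0.4] gap 0.01 gf 0.0
shift tool [ 0.002  -0.0019  0.0041]
```

View pics/c4.png

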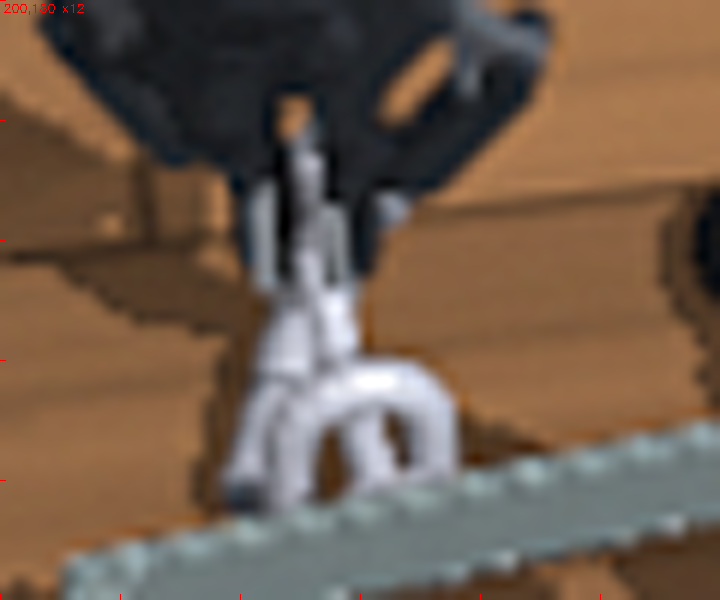

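```bash
python3 - <<'E'
from h import *
p=np.array([.278,.6146,.214]);ty=np.array([.412,.911,0])
for dz in(0,-.022):
  for s in(-1,0,1): print(dz,s,proj("scene",p+[0,0,dz]+s*.05*ty)/.64)
s=cv2.imread("pics/raw_scene0.png")
a=crop(s,400,60,75,60,400,320)
b=crop(cv2.imread("pics/raw_s4.png"),190,150,75,60,400,320)
cv2.imwrite("pics/c5.png",np.hstack([a,b]))
print(((proj("scene",p+[0,0,-.022])-[400,60])*400/75), ((proj("scene",[.446,-.0474,.0071])-[190,150])*400/75))
E
```

```text
0 -1 [634.03657442 163.06141505]
0 0 [658.83910325 167.08453699]
0 1 [683.94900483 171.15751667]
-0.022 -1 [631.65094683 171.65041379]
-0.022 0 [656.18456731 175.68462639]
-0.022 1 [681.01909075 179.76831829]
[106.4433231 279.6701914] [187.10388412 324.88236545]
```

View pics/c5.png

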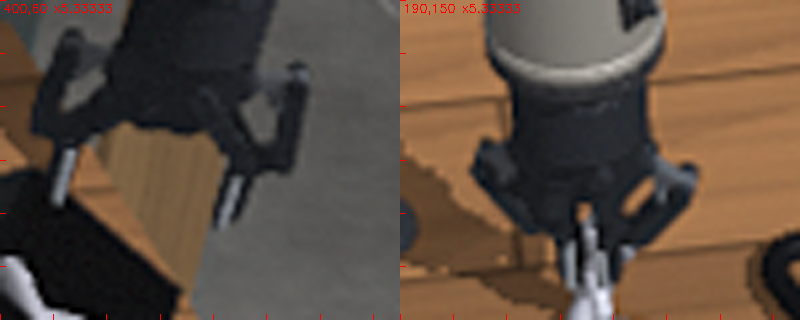

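```bash
python3 -m crank '.002 -.001 0 0 .06;0 0 0 0 .06;0 0 .005 0 .06;0 0 .005 0 .06'; python3 -m crank '0 0 .004 0 .06;0 0 0 0 .06' | grep -E "tool_pos|contact"; python3 -m crank '0 0 .003 0 .06;0 0 0 0 .06' | grep -E "tool_pos|contact"
```

```text
time_s: 3.45
tool_pos: [0.4438, -0.0478, 0.0184]
ee_rot: [[-0.95, 0.313, 0.0], [0.313, 0.95, -0.0], [-0.0, 0.0, -1.0]]
contact_force: [-0.0, 0.1, -0.3]
finger_gap: 0.0602
gripper_force: 0.0
tool_pos: [0.4432, -0.0479, 0.014]
contact_force: [-0.2, 0.7, 0.3]
tool_pos: [0.4435, -0.0479, 0.0114]
contact_force: [0.1, -0.7, -0.5]
```

```bash
for i in 1 2; do python3 -m crank '0 0 .004 0 .06;0 0 0 0 .06' | grep -E "tool_pos|contact"; done; python3 - <<'E'
from h import *
im=camera("scene")[:,:,::-1]; cv2.imwrite("pics/raw_s6.png",im);cv2.imwrite("pics/c6.png",crop(im,195,165,72,60,720,600))
E
```

```text
tool_pos: [0.4435, -0.0478, 0.0074]
contact_force: [0.5, -1.2, 0.1]
tool_pos: [0.4435, -0.0479, 0.0033]
contact_force: [-0.6, -0.2, 0.2]
```

View pics/c6.png

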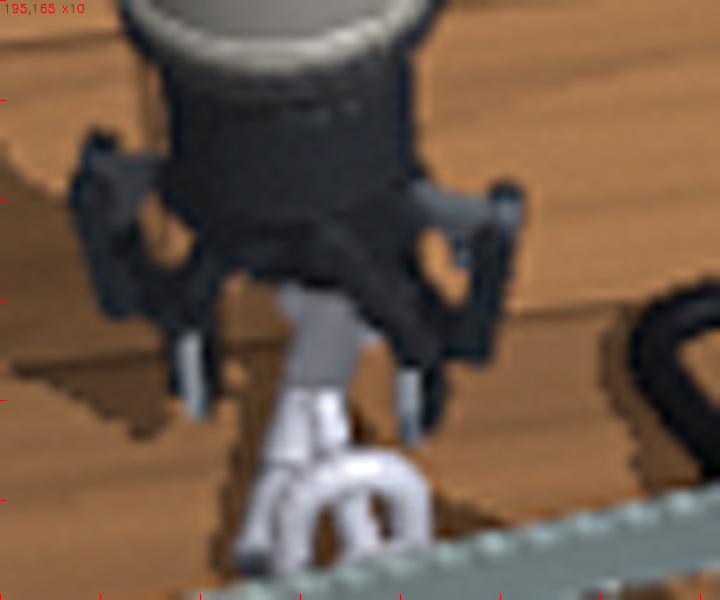

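```bash
for i in 1 2 ; do python3 -m crank '0 0 .004 0 .06;0 0 0 0 .06' | grep -E "tool_pos|contact"; done; python3 -m crank '0 0 0 0 .03;0 0 0 0 .015;0 0 0 0 .01;0 0 0 0 .01' 40
```

```text
tool_pos: [0.4435, -0.0478, -0.0006]
contact_force: [-0.2, 0.5, 0.2]
tool_pos: [0.4435, -0.0479, -0.0047]
contact_force: [1.4, -0.7, 0.3]
time_s: 5.1
tool_pos: [0.4438, -0.048, -0.0041]
ee_rot: [[-0.95, 0.313, 0.0], [0.313, 0.95, -0.0], [-0.0, -0.0, -1.0]]
contact_force: [-1.1, -1.8, 6.1]
finger_gap: 0.02
gripper_force: 38.8
```

```bash
python3 -m crank '0 0 0 0 .045;0 0 .004 0 .045;0 0 .004 0 .045;0 0 0 0 .045' 60| grep -E "tool_pos|contact|gap"; python3 -m crank '0 0 0 0 .02;0 0 0 0 .01;0 0 0 0 .01;0 0 0 0 .01' 80
```

```text
tool_pos: [0.4432, -0.0478, -0.0129]
contact_force: [0.0, 0.5, 0.2]
finger_gap: 0.0452
time_s: 5.9
tool_pos: [0.4437, -0.048, -0.0121]
ee_rot: [[-0.95, 0.313, 0.0], [0.313, 0.95, -0.0], [-0.0, -0.0, -1.0]]
contact_force: [-1.0, -1.5, 4.5]
finger_gap: 0.0191
gripper_force: 77.6
```

```bash
python3 -m crank '0 0 -.02 0 .01;0 0 -.04 0 .01;0 0 -.04 0 .01;0 0 -.02 0 .01;.0125 .038 0 0 .01;.0125 .038 0 0 .01;.0125 .038 0 0 .01;.0125 .038 0 0 .01;.0125 .038 0 0 .01;.0125 .038 0 0 .01;.0125 .038 0 0 .01' 100 |grep -E "force|gap"; python3 -m crank '0 0 0 -.1285 .01;0 0 0 -.1285 .01;0 0 0 -.1285 .01;0 0 0 -.1285 .01;0 0 0 0 .01'|grep -E "force|gap";python3 go.py .5898 .3413 .09 1.766
```

```text
contact_force: [0.8, 0.1, -3.5]
finger_gap: 0.0187
gripper_force: 98.3
contact_force: [0.6, -0.5, -3.9]
finger_gap: 0.0187
gripper_force: 98.6
t 7.5 pos [0.4437 0.2319 0.1075] yawY 1.7683 zax [-0.001 -0.    -1.   ] F [ 0.6 -0.5 -3.9] gap 0.0187 gf 98.6
shift tool [-0.1648  0.0786  0.0174]
turn 0.0023
```

```bash
python3 -m crank '-.033 .0157 0 0 .01;-.033 .0157 0 0 .01;-.033 .0157 0 0 .01;-.033 .0157 0 0 .01;-.033 .0157 .005 .002 .01;0 0 .01 0 .01;0 0 0 0 .01' |grep -E "force|gap|pos";python3 go.py .5898 .3413 .08 1.766
python3 - <<'E'
from h import *
im=camera("scene")[:,:,::-1]; cv2.imwrite("pics/raw_s7.png",im)
t=camera("top")[:,:,::-1]; cv2.imwrite("pics/raw_t7.png",t)
cv2.imwrite("pics/c7.png",np.hstack([crop(im,310,170,80,100,480,600),crop(t,105,130,64,120,320,600)]))
E
```

```text
tool_pos: [0.5897, 0.3407, 0.0905]
contact_force: [-0.8, -1.0, -5.6]
finger_gap: 0.0186
gripper_force: 98.5
t 8.2 pos [0.5897 0.3407 0.0905] yawY 1.7608 zax [-0.003 -0.002 -1.   ] F [-0.8 -1.  -5.6] gap 0.0186 gf 98.5
shift tool [-0.0002  0.0006  0.0105]
turn -0.0052
```

View pics/c7.png

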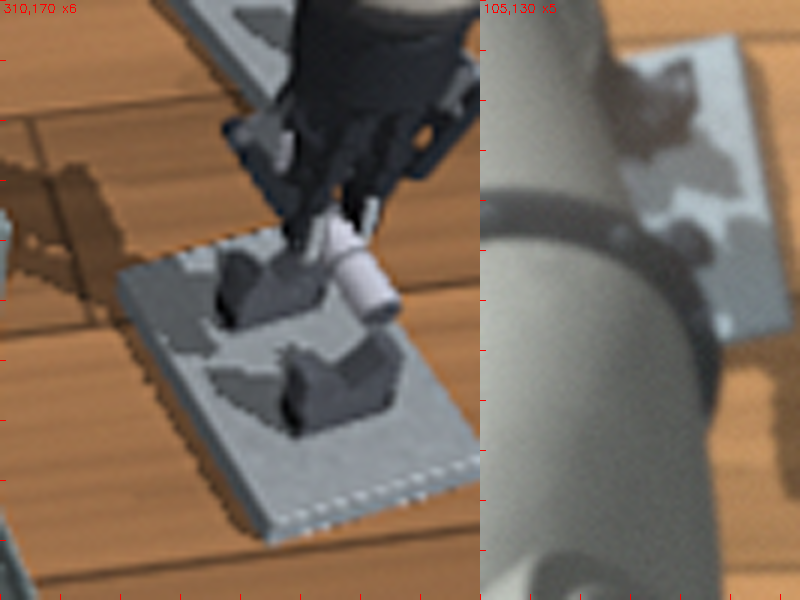

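```bash
python3 - <<'E'
from h import *
k=lambda P:(proj("scene",P)-[310,170])*6
c,s=np.cos(.1954),np.sin(.1954)
V=lambda x,y,z:np.array([.5898+c*x-s*y,.3413+s*x+c*y,z])
for l in((.044,0,.048),(.044,-.017,.065),(.044,.017,.065),(.044,-.026,.065),(.044,.026,.065),(.044,-.026,.02),(.044,.026,.02),(.085,-.06,.02),(-.085,-.06,.02)): print(l,k(V(*l)).round())
for z in(.08,.1,.117): print("pin end",z,k(V(.052,0,z)).round(),"grip edge",k(V(.011,0,z)).round())
E
```

```text
(0.044, 0, 0.048) [340. 388.]
(0.044, -0.017, 0.065) [314. 375.]
(0.044, 0.017, 0.065) [377. 357.]
(0.044, -0.026, 0.065) [297. 380.]
(0.044, 0.026, 0.065) [393. 352.]
(0.044, -0.026, 0.02) [283. 437.]
(0.044, 0.026, 0.02) [377. 409.]
(0.085, -0.06, 0.02) [260. 521.]
(-0.085, -0.06, 0.02) [107. 267.]
pin end 0.08 [359. 359.] grip edge [318. 297.]
pin end 0.1 [366. 332.] grip edge [324. 270.]
pin end 0.117 [373. 309.] grip edge [330. 247.]
```

```bash
python3 -m crank '0 0 .015 -.005 .01;0 0 .015 0 .01;0 0 .012 0 .01;0 0 0 0 .01' |grep -E "contact|gap|pos"; for i in 1 2 3 4; do python3 -m crank '0 0 .003 0 .01;0 0 0 0 .01' |grep -E "contact|pos"; done
```

```text
tool_pos: [0.5892, 0.3403, 0.0482]
contact_force: [-1.3, 0.4, -5.0]
finger_gap: 0.0183
tool_pos: [0.5907, 0.3412, 0.0477]
contact_force: [-1.2, 0.4, -3.6]
tool_pos: [0.5906, 0.3412, 0.0447]
contact_force: [-0.1, 0.1, -4.3]
tool_pos: [0.5905, 0.3411, 0.0414]
contact_force: [-0.6, -0.6, -3.4]
tool_pos: [0.5911, 0.3408, 0.0389]
contact_force: [-0.6, -2.6, 3.4]
```

```bash
python3 -m crank '0 0 .0015 0 .01;0 0 0 0 .01' 40|grep -E "contact|pos"; python3 -m crank '0 0 .0015 0 .01;0 0 0 0 .01;0 0 0 0 .01' 20 |grep -E "contact|pos|gripper"; python3 go.py
```

```text
tool_pos: [0.5912, 0.3409, 0.0383]
contact_force: [-3.9, -5.5, 13.1]
tool_pos: [0.5912, 0.3411, 0.038]
contact_force: [-10.6, -7.3, 27.8]
gripper_force: 101.8
t 10.0 pos [0.5912 0.3411 0.038 ] yawY 1.7681 zax [ 0.001  0.001 -1.   ] F [-10.6  -7.3  27.8] gap 0.0182 gf 101.8
```

```bash
python3 -m crank '0 0 -.0015 0 .01;0 0 0 0 .0185;0 0 0 0 .0195;0 0 0 0 .021;0 0 0 0 .023;0 0 0 0 .025;0 0 0 0 .035;0 0 0 0 .045' 20 |grep -E "contact|pos|gripper|gap"; python3 - <<'E'
from h import *
cv2.imwrite("pics/raw_s8.png",camera("scene")[:,:,::-1])
E
python3 -m crank '0 0 -.03 0 .045;0 0 -.05 0 .045;0 0 -.05 0 .045;0 0 -.04 0 .045' |grep -E "contact|pos|gap|time"
python3 - <<'E'
from h import *
im=camera("scene")[:,:,::-1]; cv2.imwrite("pics/raw_s9.png",im)
# white pixel map around vblocks
g=im[200:245,335:390].astype(int); m=(g.min(2)>190)
for r in range(0,45): print(200+r,''.join('#' if x else '.' for x in m[r]))
E
```

```text
tool_pos: [0.5905, 0.3412, 0.0371]
contact_force: [-0.6, 0.9, -0.3]
finger_gap: 0.045
gripper_force: 0.0
time_s: 11.25
tool_pos: [0.5909, 0.3412, 0.2103]
contact_force: [0.4, 0.8, 0.8]
finger_gap: 0.0449
200 .......................................................
201 ...................#...................................
202 ................####...................................
203 ................###....................................
204 ....................##.................................
205 .................#.##..................................
206 .......................................................
207 .......................................................
208 .......................................................
209 ..............#.......#................................
210 .......................................................
211 .......................##..............................
212 ........................#..............................
213 ........................##.............................
214 .........................##.........................
[... 1103 characters left out ...]
........................................
234 .......................................................
235 .......................................................
236 .......................................................
237 .......................................................
238 .......................................................
239 .......................................................
240 .......................................................
241 .......................................................
242 .......................................................
243 .......................................................
244 .......................................................
```

```bash
python3 - <<'E'
from h import *
c,s=np.cos(.1954),np.sin(.1954)
for x in(-.07,-.052,-.02,.02,.052):
    print(x,(proj("scene",[.5898+c*x,.3413+s*x,.0746])+[1.2,0]).round(1))
s=telemetry.state();print(np.round(s['qpos'],3))
E
```

```text
-0.07 [351.1 201.2]
-0.052 [353.8 205.4]
-0.02 [358.9 213. ]
0.02 [365.3 222.9]
0.052 [370.7 231. ]
[-0.798  0.442  0.25   1.596 -0.119  1.109  1.25 ]
```

```bash
python3 -m crank '-.04 .013 0 0 .06;-.04 .013 0 0 .06;-.04 .013 0 0 .06;-.04 .013 0 0 .06;-.04 .013 0 0 .06;-.04 .013 0 0 .06;-.04 .013 0 0 .06;-.04 .013 0 0 .06' |grep -vE "gap|gripper"; python3 -c "
from h import *;s=telemetry.state();print(np.round(s['qpos'],3))"
python3 -m crank '-.04 .013 0 0 .06;-.04 .013 0 0 .06'|grep -vE "gap|gripper"; python3 -c "
from h import *;s=telemetry.state();print(np.round(s['qpos'],3))"
```

```text
time_s: 12.1
tool_pos: [0.8553, 0.4902, 0.208]
ee_rot: [[-0.981, -0.195, -0.0], [-0.195, 0.981, -0.0], [0.0, 0.0, -1.0]]
contact_force: [1.1, -0.2, 1.0]
[-0.64   1.095  0.254  0.452 -0.226  1.608  1.237]
time_s: 12.3
tool_pos: [0.8836, 0.4878, 0.2068]
ee_rot: [[-0.987, -0.159, 0.01], [-0.159, 0.987, 0.019], [-0.013, 0.017, -1.0]]
contact_force: [1.3, -2.4, 0.6]
[-0.638  1.202  0.593  0.292 -0.565  1.675  1.254]
```

```bash
python3 -m crank '-.05 .013 0 0 .06;-.05 .013 0 0 .06;-.05 .013 0 0 .06'|grep -vE "gap|gripper"; python3 -c "
from h import *;s=telemetry.state();print(np.round(s['qpos'],3))"; python3 -m crank '0 0 0 0 .06'|grep -vE "gap|gripper"
```

```text
time_s: 12.6
tool_pos: [0.9203, 0.4875, 0.1968]
ee_rot: [[-0.987, -0.145, 0.071], [-0.142, 0.989, 0.047], [-0.077, 0.036, -0.996]]
contact_force: [-12.8, 62.0, 4.6]
[-0.619  1.29   1.052  0.212 -1.022  1.658  1.28 ]
time_s: 12.7
tool_pos: [0.9218, 0.4835, 0.1938]
ee_rot: [[-0.988, -0.14, 0.07], [-0.137, 0.99, 0.042], [-0.075, 0.032, -0.997]]
contact_force: [-0.3, -0.7, -0.3]
```

```bash
python3 -m crank '.04 0 -.01 0 .06;.04 0 -.01 0 .06;.04 0 -.01 0 .06'|grep -vE "gap|gripper"; python3 -c "
from h import *;s=telemetry.state();print(np.round(s['qpos'],3))"
```

```text
time_s: 13.0
tool_pos: [0.8535, 0.4841, 0.2127]
ee_rot: [[-0.987, -0.144, 0.071], [-0.14, 0.989, 0.057], [-0.079, 0.046, -0.996]]
contact_force: [2.2, 1.9, 0.4]
[-0.867  1.129  1.072  0.72  -0.955  1.524  1.465]
```

```bash
sed -i 's/^print("t"/print("q",np.round(s["qpos"],2));print("t"/' go.py; python3 go.py .75 0 .6; python3 -m crank '.01 -.034 -.034 0 .06;.01 -.034 -.034 0 .06;.01 -.034 -.034 0 .06;.01 -.034 -.034 0 .06;.01 -.034 -.034 0 .06;.01 -.034 -.034 0 .06;.01 -.034 -.034 0 .06;.01 -.034 -.034 0 .06'>/dev/null;  python3 go.py .75 0 .6
```

```text
q [-0.87  1.13  1.07  0.72 -0.96  1.52  1.46]
t 13.0 pos [0.8535 0.4841 0.2127] yawY 1.7153 zax [ 0.071  0.057 -0.996] F [2.2 1.9 0.4] gap 0.0599 gf 0.0
shift tool [ 0.1395 -0.4459 -0.4204]
q [-0.76  0.77  1.19  0.91 -0.79  1.74  1.8 ]
t 13.8 pos [0.7937 0.1896 0.4681] yawY 1.7175 zax [ 0.073  0.058 -0.996] F [ 0.9 -0.1  1. ] gap 0.0599 gf 0.0
shift tool [ 0.0594 -0.1749 -0.1454]
```

```bash
python3 -m crank '.01 -.035 -.034 0 .06;.01 -.035 -.034 0 .06;.01 -.035 -.034 0 .06;.01 -.035 -.034 0 .06;.01 -.035 -.034 0 .06'>/dev/null;  python3 go.py; python3 -m crank '0 0 -.045 0 .06;0 0 -.045 0 .06;0 0 -.045 0 .06;0 0 -.045 0 .06'>/dev/null;  python3 go.py
```

```text
q [-0.39  0.68  1.13  0.6  -0.79  2.03  1.92]
t 14.3 pos [7.569e-01 7.000e-04 6.264e-01] yawY 1.7186 zax [ 0.075  0.057 -0.996] F [1.3 0.1 0.5] gap 0.0596 gf 0.0
q [-0.19  0.59  0.46  0.5  -0.35  2.04  1.74]
t 14.7 pos [ 0.7473 -0.004   0.6375] yawY 1.7209 zax [ 0.038  0.059 -0.998] F [ 0.3 -1.1 -1. ] gap 0.0604 gf 0.0
```

```bash
python3 -m crank '-.02 0 -.05 0 .06;-.02 0 -.05 0 .06;-.02 0 -.05 0 .06;-.02 0 -.05 0 .06'>/dev/null;  python3 go.py;python3 -m crank '-.05 0 -.02 0 .06;-.05 0 -.02 0 .06;-.05 0 -.02 0 .06;-.05 0 -.02 0 .06'>/dev/null;  python3 go.py
```

```text
q [-0.17  0.59  0.17  0.35 -0.09  2.05  1.68]
t 15.1 pos [0.7626 0.0299 0.6891] yawY 1.7723 zax [ 0.16  -0.005 -0.987] F [-0.5 -2.   1.1] gap 0.0602 gf 0.0
q [-0.23  0.71  0.8   0.23 -0.68  2.05  1.74]
t 15.5 pos [0.8017 0.0428 0.6845] yawY 1.7722 zax [ 0.207  0.027 -0.978] F [ 0.3 -1.5 -0.7] gap 0.06 gf 0.0
```

```bash
python3 -m crank '-.02 0 -.05 0 .06;-.02 0 -.05 0 .06;-.02 0 -.05 0 .06;-.02 0 -.05 0 .06;-.02 0 -.05 0 .06;-.02 0 -.05 0 .06'>/dev/null;  python3 go.py;python3 -m crank '.02 0 -.05 0 .06;.02 0 -.05 0 .06;.02 0 -.05 0 .06;.02 0 -.05 0 .06;.02 0 -.05 0 .06;.02 0 -.05 0 .06'>/dev/null;  python3 go.py
```

```text
q [-0.27  0.53  0.68  0.21 -0.52  2.05  1.7 ]
t 16.1 pos [0.7191 0.0492 0.8201] yawY 1.7618 zax [ 0.377  0.034 -0.926] F [-0.2 -0.4  0.6] gap 0.0603 gf 0.0
q [-0.26  0.29  0.39  0.21 -0.24  2.05  1.67]
t 16.7 pos [0.5904 0.0203 0.9588] yawY 1.7535 zax [ 0.56   0.057 -0.826] F [-0.1  0.6  0. ] gap 0.06 gf 0.0
```

```bash
python3 - <<'E'
from h import *
print(onz("scene",280.4-.4,222.9-.4,.12),onz("top",228.9-.4,156.4-.4,.12), tri((280,222.5),(228.5,156)))
for P in([.605,.094,.204],[.605,.094,.12]): print(proj("scene",P),proj("top",P))
# bow apex: scene c2 (322,82)->; top c1 (420,188)
print("bow", onz("scene",200+322/4-.4,180+85/4-.4,.209), onz("top",190+(420-264)/4-.4,95+190/4-.4,.209))
c,s=np.cos(.1137),np.sin(.1137)
for n in("scene","top"):
  for y in(-.024,.024): print(n,proj(n,[.605-s*y,.094+c*y,.12]),end=' ')
E
python3 go.py .605 .094 .4
```

```text
[0.60907509 0.09503019 0.12      ] [0.59344736 0.09043205 0.12      ] [0.59781152 0.09436901 0.10621971]
[280.48940027 201.30434596] [224.79484442 141.68537286]
[279.37538245 221.4273137 ] [227.0340162  151.65864801]
bow [0.60766005 0.0922732  0.209     ] [0.60214579 0.08471    0.209     ]
scene [271.12709225 223.13431485] scene [287.57335976 219.73072492] top [236.37599416 150.38111644] top [217.68581395 152.93703076] q [-0.26  0.29  0.39  0.21 -0.24  2.05  1.67]
t 16.7 pos [0.5904 0.0203 0.9588] yawY 1.7535 zax [ 0.56   0.057 -0.826] F [-0.1  0.6  0. ] gap 0.06 gf 0.0
shift tool [0.2881 0.1003 0.4742]
```

```bash
python3 go.py .53 .085 .24 1.68; python3 - <<'E'
from h import *
R=np.array(telemetry.state()['ee_rot']);print(R.round(3))
E
```

```text
q [-0.26  0.29  0.39  0.21 -0.24  2.05  1.67]
t 16.7 pos [0.5904 0.0203 0.9588] yawY 1.7535 zax [ 0.56   0.057 -0.826] F [-0.1  0.6  0. ] gap 0.06 gf 0.0
shift tool [0.44   0.1138 0.5638]
turn 0.0735
[[-0.808 -0.181  0.56 ]
 [-0.181  0.982  0.057]
 [-0.561 -0.055 -0.826]]
```

```bash
python3 -m crank '0 0 0 .0735 .06;.0275 .005 .035 0 .06;.0275 .005 .035 0 .06;.0275 .005 .035 0 .06;.0275 .005 .035 0 .06;.0275 .005 .035 0 .085;.0275 .005 .035 0 .085;.0275 .005 .035 0 .085;.0275 .005 .035 0 .085'>/dev/null; python3 go.py .53 .085 .24 1.68
```

```text
q [-0.73 -0.23  0.33  1.46  0.24  1.33  1.31]
t 17.6 pos [0.5698 0.0543 0.6898] yawY 1.6779 zax [ 0.563  0.058 -0.824] F [ 2.2 -1.3  1.2] gap 0.0849 gf 0.0
shift tool [0.2844 0.0364 0.3502]
turn -0.0021
```

```bash
python3 -m crank '.0284 .0036 .035 0 .085;.0284 .0036 .035 0 .085;.0284 .0036 .035 0 .085;.0284 .0036 .035 0 .085;.0284 .0036 .035 0 .085;.0284 .0036 .035 0 .085'>/dev/null; python3 go.py .53 .085 .24 1.68;  python3 -m crank '.0284 .0036 .035 0 .085;.0284 .0036 .035 0 .085;.0284 .0036 .035 0 .085;.0284 .0036 .035 0 .085'>/dev/null; python3 go.py .53 .085 .24 1.68
```

```text
q [-0.69 -0.29  0.27  2.05  0.34  0.81  1.11]
t 18.2 pos [0.5462 0.0719 0.4202] yawY 1.6769 zax [ 0.563  0.057 -0.825] F [ 1.5  0.7 -0. ] gap 0.085 gf 0.0
shift tool [0.1141 0.0153 0.1402]
turn -0.0031
q [-0.62 -0.13  0.22  2.35  0.53  0.39  0.84]
t 18.6 pos [0.5303 0.0842 0.2409] yawY 1.6771 zax [ 0.563  0.058 -0.824] F [1.6 0.3 0.2] gap 0.0849 gf 0.0
shift tool [0.0007 0.0008 0.0006]
turn -0.0029
```

```bash
python3 - <<'E'
from h import *
s=telemetry.state();R=np.array(s['ee_rot']);p=np.array(s['tool_pos'])
im=camera("scene")[:,:,::-1]; cv2.imwrite("pics/raw_s10.png",im)
t=camera("top")[:,:,::-1]; cv2.imwrite("pics/raw_t10.png",t)
A=dict(scene=(250,150,60,90),top=(195,110,70,105))
for n in A:
  u,v,w,h=A[n]; k=400/w
  for nm,b in(("zworld",np.array([0,0,.036])),("tool",-.036*R[:,2])):
    for sg in(-1,1): print(n,nm,((proj(n,p+b+R@[0,sg*.0425,.010])-[u,v])*k+(400*(n=="top"),0)).round(0))
cv2.imwrite("pics/c10.png",np.hstack([crop(im,250,150,60,90,400,600),crop(t,195,110,70,105,400,600)]))
E
```

```text
scene zworld [ 53. 128.]
scene zworld [257.  91.]
scene tool [ 40. 105.]
scene tool [242.  69.]
top zworld [694. 287.]
top zworld [476. 315.]
top tool [701. 342.]
top tool [483. 370.]
```

View pics/c10.png

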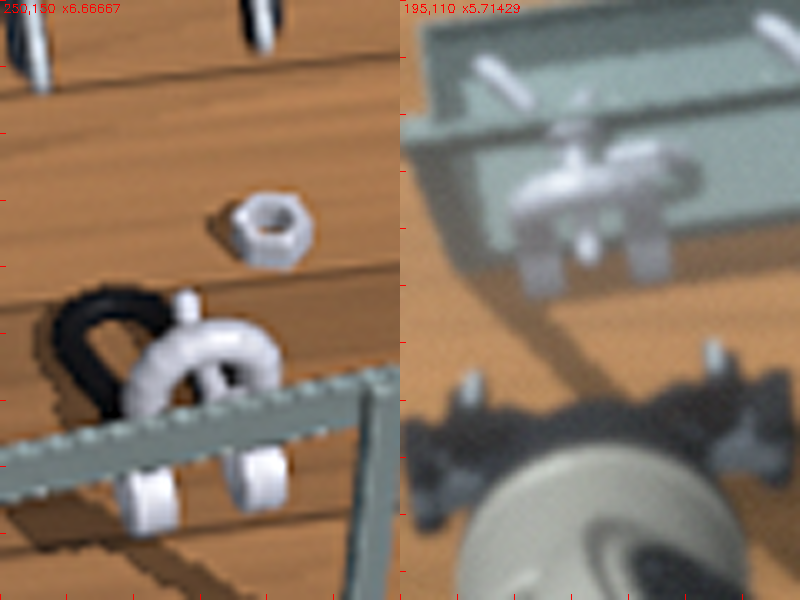

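```bash
python3 - <<'E'
from h import *
s=telemetry.state();R=np.array(s['ee_rot']);p=np.array(s['tool_pos'])
S=lambda x,y:(250+(x+.5)/6.6667-.5,150+(y+.5)/6.6667-.5);T=lambda x,y:(195+(x-400+.5)/5.7143-.5,110+(y+.5)/5.7143-.5)
for a,b in(((42,88),(714,342)),((262,50),(472,372)),((152,69),(593,357))):
    q=tri(S(*a),T(*b)); print(q.round(4),"tool",((q-p)@R).round(4), "reproj",(proj("scene",q)-S(*a)).round(1))
# shackle ears outer bottoms, bow: measure same way: ears mid
# ear (visible centre) scene (148,500),(258,478); top (543,270),(650,252)
for a,b in(((148,500),(543,270)),((258,478),(650,252)),((203,489),(597,261))):
    q=tri(S(*a),T(*b)); print("ear",q.round(4))
# bow crown: scene (205,335) top (590,180)
print("bow",tri(S(203,335),T(588,182)).round(4))
for l in((0,0,.009),(0,0,-.075),(0,-.024,-.075),(0,.024,-.075)):
  c,s_=np.cos(.114),np.sin(.114);P=[.605-s_*l[1],.093+c*l[1],.195+l[2]]
  print(l,((proj("scene",P)-[250,150])*6.6667).round(),((proj("top",P)-[195,110])*5.7143+[400,0]).round())
E
```

```text
[0.5187 0.0382 0.2721] tool [-0.0081 -0.0437 -0.0369] reproj [-0.8  0. ]
[0.5094 0.1306 0.2717] tool [-0.0087  0.0492 -0.0368] reproj [-0.5  0.1]
[0.514  0.0843 0.2719] tool [-0.0084  0.0026 -0.0368] reproj [-0.6  0. ]
ear [0.5958 0.0947 0.0985]
ear [0.6042 0.0921 0.1182]
ear [0.5997 0.0935 0.1067]
bow [0.6042 0.09   0.2093]
(0, 0, 0.009) [201. 342.] [573. 181.]
(0, 0, -0.075) [193. 476.] [585. 238.]
(0, -0.024, -0.075) [138. 488.] [639. 231.]
(0, 0.024, -0.075) [248. 465.] [532. 245.]
```

```bash
python3 go.py .6193 .0935 .1363
```

```text
q [-0.62 -0.13  0.22  2.35  0.53  0.39  0.85]
t 18.7 pos [0.5279 0.0829 0.2367] yawY 1.6769 zax [ 0.556  0.053 -0.829] F [-0.2 -0.1  1.5] gap 0.085 gf 0.0
shift tool [-0.0202  0.0016  0.1346]
```

```bash
python3 -m crank '-.01 .001 .02 0 .085;-.01 .0006 .025 0 .085;0 0 .03 0 .085;0 0 .03 0 .085;0 0 .02 0 .085;0 0 .009 0 .085;0 0 0 0 .085'|grep contact; python3 go.py .6193 .0935 .1363
```

```text
contact_force: [0.0, -0.4, 0.5]
q [-0.3   0.2  -0.03  2.26  0.99  0.17  0.41]
t 19.4 pos [0.6199 0.0923 0.1506] yawY 1.6742 zax [ 0.564  0.049 -0.825] F [ 0.  -0.4  0.5] gap 0.0851 gf 0.0
shift tool [0.0085 0.0014 0.0116]
```

```bash
python3 -m crank '.003 .001 .005 0 .085;.003 0 .005 0 .085;.003 0 .005 0 .085'|grep contact; python3 go.py .6193 .0935 .1363
```

```text
contact_force: [-0.2, -0.6, 0.2]
q [-0.23  0.23 -0.11  2.27  1.27  0.17  0.14]
t 19.7 pos [0.6204 0.0936 0.1341] yawY 1.6747 zax [ 0.565  0.05  -0.824] F [-0.2 -0.6  0.2] gap 0.085 gf 0.0
shift tool [-0.0004 -0.     -0.0025]
```

```bash
python3 -m crank '0 0 0 0 .07;0 0 0 0 .062;0 0 0 0 .058;0 0 0 0 .055;0 0 0 0 .055' 60; python3 go.py
```

```text
time_s: 20.2
tool_pos: [0.6199, 0.0939, 0.1336]
ee_rot: [[-0.819, -0.104, 0.564], [-0.092, 0.994, 0.051], [-0.566, -0.01, -0.824]]
contact_force: [-2.8, -1.5, 7.4]
finger_gap: 0.064
gripper_force: 63.3
q [-0.23  0.23 -0.11  2.27  1.26  0.17  0.14]
t 20.2 pos [0.6199 0.0939 0.1336] yawY 1.6754 zax [ 0.564  0.051 -0.824] F [-2.8 -1.5  7.4] gap 0.064 gf 63.3
```

```bash
python3 -m crank '-.0034 0 -.005 0 .055;-.0034 0 -.005 0 .055;-.0034 0 -.005 0 .055;0 0 0 0 .055' 100|grep -E "pos|contact|grip"; python3 go.py; 
```

```text
tool_pos: [0.6189, 0.0939, 0.1508]
contact_force: [-0.1, -0.1, -6.6]
gripper_force: 109.8
q [-0.17  0.21 -0.18  2.25  1.05  0.2   0.36]
t 20.6 pos [0.6189 0.0939 0.1508] yawY 1.6753 zax [ 0.562  0.051 -0.825] F [-0.1 -0.1 -6.6] gap 0.0627 gf 109.8
```

```bash
python3 -m crank '.008 0 -.0055 0 .055;.0165 0 -.0113 0 .055;.0165 0 -.0113 0 .055;.0165 0 -.0113 0 .055;.0165 0 -.0113 0 .055' |grep -E "pos|contact|grip"; python3 go.py; python3 - <<'E'
from h import *
cv2.imwrite("pics/raw_s11.png",camera("scene")[:,:,::-1]);cv2.imwrite("pics/raw_t11.png",camera("top")[:,:,::-1])
E
```

```text
tool_pos: [0.5277, 0.0843, 0.149]
contact_force: [1.1, 0.8, -6.3]
gripper_force: 110.4
q [-0.21  0.07 -0.18  2.43  1.2   0.19  0.15]
t 21.1 pos [0.5277 0.0843 0.149 ] yawY 1.6759 zax [ 0.56   0.051 -0.827] F [ 1.1  0.8 -6.3] gap 0.0629 gf 110.4
```

```bash
python3 - <<'E'
from h import *
B=np.array([.5935,-.2762,0])
for l in((0,0,.172),(-.017,0,.195),(-.02,0,.187),(.022,0,.2),(0,0,.242)): print(l,proj("scene",B+l).round(1),proj("top",B+l).round(1))
s=cv2.imread("pics/raw_s11.png").min(2);t=cv2.imread("pics/raw_t11.png").min(2)
print("scene u128-152 v195-228")
for v in range(198,228): print(v,' '.join(f"{x:3d}" for x in s[v,130:150]))
print("top u368-392 v132-156")
for v in range(134,156): print(v,' '.join(f"{x:3d}" for x in t[v,372:394]))
E
```

```text
(0, 0, 0.172) [142.2 221.3] [378.1 146.2]
(-0.017, 0, 0.195) [140.8 210.8] [381.  150.2]
(-0.02, 0, 0.187) [141.4 212. ] [380.3 152.4]
(0.022, 0, 0.2) [140.3 220.8] [380.3 133.8]
(0, 0, 0.242) [137.5 203.7] [385.7 137.2]
scene u128-152 v195-228
198  73  75  73  72  66 102 146 178 165  74  71  76  75  75  77  74  74  73  75  74
199  79  74  76  73  70  86 133 173 169  89  64  70  73  74  74  75  74  72  76  74
200  80  74  74  74  70  73 124 167 179 156  73  64  70  75  77  78  77  78  78  79
201  91  72  74  74  70  69 112 156 176 179 172 108  71  78  78  81  80  79  81  80
202  93  78  77  76  79 136 155 134 171 177 185 172  66  77  78  79  80  79  77  77
203  95  86  78  78  73 151 183 159 177 189 197 176  68  73  75  76  77  76  76  76
204  93  88  75  75  68 120 167 190 203 201 188 162  84  70  75  75  74  76  77  76
205  84  90  72  71  68  82 131 159 178 184 176 155  83  71  76  76  78  76  79  78
206  83  96  79  74  74  74 110 133 158 172 171 125  70  74  78  76  72  71  66  64
207  81  96  83  75  78  76  83 118 150 177 164  83  46  54  53  49  50  50  50  50
208  84  89  84
[... 3010 characters left out ...]
 198 173 152 138 116  79  72  65  62  65  65  65  65  64
149 147 149 144 147 147 160 183 196 201 191 161 140 119  88  82  73  68  66  67  66  67  65
150 144 145 146 146 147 148 161 178 196 192 165 144 122  90  88  84  75  67  64  66  64  63
151 147 149 147 149 146 144 147 158 171 171 157 140 128  95  92  87  78  71  72  61  65  56
152 147 147 145 147 146 141 143 144 150 148 144 141 136 102  87  89  85  78  74  71  64  58
153 142 145 144 147 144 145 143 141 147 143 143 143 135 107  90  84  86  80  80  75  69  64
154 147 147 149 146 145 143 143 144 143 144 146 144 139 108  87  92  90  87  89  83  80  68
155 143 143 145 148 145 145 146 145 144 146 146 142 137 109  92  89  90  91  94  88  87  80
```

```bash
python3 go.py .545 -.2726 .152
```

```text
q [-0.21  0.06 -0.18  2.43  1.2   0.19  0.15]
t 21.2 pos [0.5264 0.0839 0.1487] yawY 1.6761 zax [ 0.56   0.05  -0.827] F [-0.2  0.3 -7. ] gap 0.0628 gf 110.8
shift tool [ 0.0159 -0.3565 -0.0103]
```

```bash
python3 -m crank '.001 -.02 -.003 0 .055;.001 -.03 -.003 0 .055;.001 -.03 -.001 0 .055;.001 -.03 -.001 0 .055;.001 -.03 -.001 0 .055;.001 -.03 -.001 0 .055'|grep contact; python3 go.py .545 -.2726 .152;
```

```text
contact_force: [-0.6, -0.4, -7.2]
q [ 0.52  0.11 -0.76  2.41  1.12  0.17  0.41]
t 21.8 pos [0.5289 0.0217 0.1446] yawY 1.6772 zax [ 0.548  0.04  -0.836] F [-0.6 -0.4 -7.2] gap 0.0626 gf 112.0
shift tool [ 0.0122 -0.2944 -0.0092]
```

```bash
python3 -m crank '-.011 -.02 -.016 0 .055;-.011 -.02 -.016 0 .055;-.011 -.02 -.016 0 .055;-.011 -.03 -.016 0 .055;0 -.03 0 0 .055;0 -.03 0 0 .055'|grep contact; python3 go.py .545 -.2726 .152;
```

```text
contact_force: [0.3, -0.1, -7.8]
q [ 1.24  0.14 -1.18  2.31  0.22  0.21  1.57]
t 22.4 pos [ 0.5384 -0.0834  0.1816] yawY 1.6681 zax [ 0.543  0.028 -0.839] F [ 0.3 -0.1 -7.8] gap 0.0624 gf 111.9
shift tool [ 0.0291 -0.188   0.0232]
```

```bash
python3 -m crank '-.011 -.02 -.016 0 .055;-.011 -.02 -.016 0 .055;-.011 -.03 -.016 0 .055;-.005 -.03 -.008 0 .055;0 -.03 0 0 .055;0 -.03 0 0 .055'|grep contact; python3 go.py .545 -.2726 .152;
```

```text
contact_force: [0.2, 0.1, -6.9]
q [ 1.48  0.18 -1.11  2.1  -0.19  0.45  2.24]
t 23.0 pos [ 0.553  -0.2342  0.2446] yawY 1.6642 zax [ 0.54   0.023 -0.841] F [ 0.2  0.1 -6.9] gap 0.0626 gf 112.1
shift tool [ 0.0603 -0.0345  0.0727]
```

```bash
python3 -m crank '.0085 -.008 .0125 0 .055;.01 -.01 .014 0 .055;.01 -.01 .014 0 .055;.01 -.008 .014 0 .055;.01 0 .014 0 .055;.005 0 .008 0 .055'|grep contact; python3 go.py .552 -.2726 .145;
```

```text
contact_force: [-1.4, -0.1, -7.5]
q [ 1.31  0.36 -0.91  2.15 -0.01  0.27  2.18]
t 23.6 pos [ 0.5526 -0.2713  0.1506] yawY 1.6649 zax [ 0.539  0.026 -0.842] F [-1.4 -0.1 -7.5] gap 0.0624 gf 112.0
shift tool [ 0.0036 -0.0011  0.0044]
```

```bash
python3 - <<'E'
from h import *
s=camera("scene")[:,:,::-1];t=camera("top")[:,:,::-1];cv2.imwrite("pics/raw_s12.png",s);cv2.imwrite("pics/raw_t12.png",t)
def m(im,u0,u1,v0,v1):
    for v in range(v0,v1): print(v,''.join('#' if x>185 else '+' if x>150 else ':' if x>115 else '.' for x in im[v,u0:u1].min(1)))
print("scene u115");m(s,115,170,185,236)
print("top u360");m(t,355,410,130,190)
O=np.array(telemetry.state()['tool_pos'])+[-.0149,-.0009,.0614]; print(O)
c,q=np.cos(.1),np.sin(.1)
for l in((0,0,.018),(0,0,.009),(0,.024,-.015),(0,-.024,-.015),(0,.024,-.075),(0,-.024,-.075)):
    P=O+[-q*l[1],c*l[1],l[2]]; print(l,proj("scene",P).round(1),proj("top",P).round(1))
E
```

```text
scene u115
185 ...........+++++++++++++++++++++++++++++...............
186 ...........++++++++++++++++++++++++++++:...............
187 ...........:++++++++++++++++++++++++++:................
188 ............+++++++++++++++++++++++++:.................
189 ............++++++++++++++++++++++++:..................
190 ............:#+++++++++++++++++++++:...................
191 ............:#++++++++++++++++++++++:..................
192 .............++++++++++++++++++######+...++............
193 .............:+++++++++++++##########++:.+#............
194 .............:#++++####++++############+.+#............
195 ..............++::++::::#####++++######+:+#............
196 ..................:::::+#+++::::::++###+:+#:...........
197 ....................::+++:........::++++++#+...........
198 ...................:::++:...........:+++++#+...........
199 .................:+++:++............:+++++++...........
200 .................:+++:+++...........::+++:+#...........
201 ...............:+.:++::+++...........:+++:+#...........
202 ...............:+.:+++:++++..........:+++::#:..........
203 .....
[... 5191 characters left out ...]
........:+####+++:.......::+
184 ..................................:+####+++::........::
185 .................................:++##++++::..........:
186 ................................:+++++++++:............
187 ...............................:+++++++++::............
188 ..............................::++++++++++:............
189 ..............................:+++++++++++:.........:::
[ 0.53805476 -0.27160544  0.21260163]
(0, 0, 0.018) [140.5 191. ] [384.3 162. ]
(0, 0, 0.009) [141.1 193.3] [383.3 163. ]
(0, 0.024, -0.015) [151.5 197.8] [370.5 166.9]
(0, -0.024, -0.015) [133.6 201. ] [390.7 164.4]
(0, 0.024, -0.075) [154.9 212.2] [364.9 173. ]
(0, -0.024, -0.075) [137.6 215.4] [384.  170.6]
```

```bash
python3 go.py .6016 -.2773 .1456; python3 go.py .5526 -.2773 .1456
```

```text
q [ 1.31  0.36 -0.92  2.15 -0.01  0.27  2.18]
t 23.7 pos [ 0.553  -0.2707  0.1512] yawY 1.6657 zax [ 0.539  0.026 -0.842] F [ 0.5  0.6 -5.8] gap 0.0626 gf 111.8
shift tool [-0.0371 -0.011   0.0308]
q [ 1.31  0.36 -0.92  2.15 -0.01  0.27  2.18]
t 23.7 pos [ 0.553  -0.2707  0.1512] yawY 1.6657 zax [ 0.539  0.026 -0.842] F [ 0.5  0.6 -5.8] gap 0.0626 gf 111.8
shift tool [ 0.0039 -0.0064  0.0044]
```

```bash
python3 -m crank '.002 -.0032 .0022 0 .055;.002 -.0032 .0022 0 .055;-.008 -.001 .005 0 .055;-.008 -.001 .005 0 .055'|grep -E "contact|pos"; for i in 1 2; do python3 -m crank '-.006 -.0007 .004 0 .055;-.006 -.0007 .004 0 .055'|grep -E "contact|pos"; done; python3 go.py .6016 -.2773 .1456
```

```text
tool_pos: [0.5724, -0.2793, 0.1477]
contact_force: [0.7, -0.3, -6.3]
tool_pos: [0.5872, -0.2786, 0.1474]
contact_force: [-0.3, 0.5, -6.5]
tool_pos: [0.6017, -0.2784, 0.1469]
contact_force: [-0.9, -1.0, -6.4]
q [ 1.15  0.41 -0.79  2.07  0.05  0.27  2.11]
t 24.5 pos [ 0.6017 -0.2784  0.1469] yawY 1.665 zax [ 0.541  0.025 -0.841] F [-0.9 -1.  -6.4] gap 0.0628 gf 111.9
shift tool [0.0007 0.0011 0.001 ]
```

```bash
for i in 1 2 3 4 5; do python3 -m crank '.0022 0 .0034 0 .055;.0022 0 .0034 0 .055'|grep -E "contact|pos"; done
```

```text
tool_pos: [0.6012, -0.2784, 0.1383]
contact_force: [0.2, -0.0, -7.5]
tool_pos: [0.6008, -0.2789, 0.13]
contact_force: [0.7, 0.9, -7.4]
tool_pos: [0.6014, -0.2792, 0.1224]
contact_force: [0.5, 1.1, -4.3]
tool_pos: [0.6018, -0.2794, 0.1146]
contact_force: [2.4, 0.8, -2.1]
tool_pos: [0.602, -0.2796, 0.1067]
contact_force: [3.7, 1.9, -0.3]
```

```bash
for i in 1 2 3; do python3 -m crank '-.0026 -.0003 .0016 0 .055;0 0 0 0 .055'|grep -E "contact|pos"; done; python3 - <<'E'
from h import *
s=camera("scene")[:,:,::-1];t=camera("top")[:,:,::-1];cv2.imwrite("pics/raw_s13.png",s);cv2.imwrite("pics/raw_t13.png",t)
def m(im,u0,u1,v0,v1):
    for v in range(v0,v1): print(v,''.join('#' if x>185 else '+' if x>150 else ':' if x>115 else '.' for x in im[v,u0:u1].min(1)))
print("scene u115");m(s,120,170,196,245)
print("top u355");m(t,355,400,134,176)
E
```

```text
tool_pos: [0.6055, -0.2796, 0.107]
contact_force: [8.7, 1.5, -1.4]
tool_pos: [0.6079, -0.2796, 0.1067]
contact_force: [4.9, 0.1, -2.3]
tool_pos: [0.6104, -0.2796, 0.1064]
contact_force: [-0.4, -0.0, -2.5]
scene u115
196 ..............::::................................
197 ................++:...............................
198 ................+++...............................
199 ................:++....................::.........
200 .................++:..............................
201 .................+++..............................
202 .................:++..............................
203 .................:++..............................
204 ..................++:.............................
205 ..................+++:............................
206 ................:+:++#:...........................
207 ................:#++##+...........................
208 .................++++++...........................
209 ..................++++:...........................
210 ..................:+++............................
211 ...................+#+............................
212 
[... 3219 characters left out ...]

162 .............................::++##++:.......
163 .............................:++#+++:........
164 ............................:++++++:.........
165 ...........................:+++++++:.........
166 :..........................:+++++++:.........
167 :.........................:++++++++::.......:
168 ::........::::............:+++++++++:.....:::
169 ::.......::::::..........:++++++++++:::.:::::
170 ::......::::::::::.......:++++++++++++:::::::
171 :::....::::+::::::......::+:+:::++++++++:::::
172 ::::::::::::+::::::.....::::::++++++++++:::..
173 +:::::::::::::::::::....:::::::++++++++:::...
174 :++:+:+::+::::::::::....::::::::+:+++++::....
175 :::::::::::::::::::....::::::::::::++:::.....
```

```bash
python3 -m crank '0 -.003 0 0 .055;0 -.003 0 0 .055;0 0 0 0 .055'|grep -E "contact|pos";  python3 -m crank '.001 0 .0017 0 .055;.001 0 .0017 0 .055;0 0 0 0 .055'|grep -E "contact|pos"; python3 -m crank '.001 0 .0017 0 .055;0 0 0 0 .055;0 0 0 0 .055'|grep -E "contact|pos"
```

```text
tool_pos: [0.6107, -0.2845, 0.1063]
contact_force: [-2.0, 7.2, -1.3]
tool_pos: [0.6108, -0.2845, 0.1023]
contact_force: [-3.7, 8.0, -0.2]
tool_pos: [0.6109, -0.2845, 0.1005]
contact_force: [-3.4, 7.9, -0.3]
```

```bash
python3 -m crank '.001 .003 0 0 .055;0 .002 0 0 .055;0 0 0 0 .055'|grep -E "contact|pos"; python3 -m crank '.001 .001 0 0 .055;0 0 0 0 .055'|grep -E "contact|pos"
```

```text
tool_pos: [0.61, -0.2808, 0.1003]
contact_force: [-0.4, 1.8, 0.4]
tool_pos: [0.6092, -0.2802, 0.0998]
contact_force: [0.3, 1.3, -0.3]
```

```bash
python3 -m crank '0 .0005 0 0 .0635;0 0 0 0 .0645;0 0 0 0 .0655;0 0 0 0 .0665;0 0 0 0 .068;0 0 0 0 .07;0 0 0 0 .075;0 0 0 0 .08;0 0 0 0 .085;0 0 0 0 .085' 20|grep -E "contact|pos|gap|grip"; python3 - <<'E'
from h import *
s=camera("scene")[:,:,::-1];cv2.imwrite("pics/raw_s14.png",s)
def m(im,u0,u1,v0,v1):
    for v in range(v0,v1): print(v,''.join('#' if x>185 else '+' if x>150 else ':' if x>115 else '.' for x in im[v,u0:u1].min(1)))
m(s,120,170,198,250)
E
```

```text
tool_pos: [0.609, -0.2795, 0.0996]
contact_force: [-0.8, 0.1, 0.2]
finger_gap: 0.0853
gripper_force: 0.0
198 ................+++...............................
199 ................:++...............................
200 .................++:..............................
201 .................+++..............................
202 .................:++..............................
203 .................:++..............................
204 ..................++:.............................
205 ..................+++.............................
206 ..................:++:............................
207 ..................:++++...........................
208 .................:+++##...........................
209 .................:####+...........................
210 ..................+++++...........................
211 ..................:++++...........................
212 ...................:++:...........................
213 ...................:+#+...........................
214 ...................:+#+...........................
215 ....................+#+...........................
216 .
[... 1164 characters left out ...]
...........++:..........:########.......
238 .....................++::.........:#######+.......
239 .....................:++::.........+######+:......
240 .....................:##++.........+######++......
241 ......................+###.........:######+:......
242 ......................####:.........+###+#+:......
243 ......................+##++.........:#+++++:......
244 ......................:##++..........++:::........
245 .......................+#+:................:::::::
246 .......................:#+:.......::::.:::::::::::
247 .......................:#+:.......::::::::::::::::
248 ........................++:...::::::::::::::::::::
249 .........................:::::::::::::::::::::::::
```

```bash
python3 -m crank '0 0 -.006 0 .085;0 0 -.01 0 .085;0 0 -.015 0 .085;0 0 -.02 0 .085'|grep -E "contact|pos"; python3 -m crank '0 0 -.03 0 .085;0 0 -.03 0 .085;0 0 -.03 0 .085;0 0 -.03 0 .085;0 0 0 0 .085;0 0 0 0 .085;0 0 0 0 .085;0 0 0 0 .085;0 0 0 0 .085;0 0 0 0 .085'|grep -E "contact|pos|time"; python3 - <<'E'
from h import *
s=camera("scene")[:,:,::-1];cv2.imwrite("pics/raw_s15.png",s)
a=cv2.imread("pics/raw_s14.png").astype(int)
def m(im,u0,u1,v0,v1):
    for v in range(v0,v1): print(v,''.join('#' if x>185 else '+' if x>150 else ':' if x>115 else '.' for x in im[v,u0:u1].min(1)))
m(s,125,168,204,250)
b=cv2.imread("pics/raw_s9.png").astype(int)
print("vblock diff",np.abs(b[195:260,330:395]-s[195:260,330:395]).mean(), "nut/link", np.abs(b[175:200,280:305]-s[175:200,280:305]).mean(),np.abs(b[175:200,155:195]-s[175:200,155:195]).mean(),"small",np.abs(b[205:235,215:240]-s[205:235,215:240]).mean())
E
```

```text
tool_pos: [0.581, -0.2803, 0.1428]
contact_force: [-0.1, -0.3, 0.6]
time_s: 30.05
tool_pos: [0.5169, -0.283, 0.243]
contact_force: [0.1, -0.1, 0.6]
204 ............:++:...........................
205 .............:++...........................
206 .............:++:..........................
207 ............::++++.........................
208 ............::++#+.........................
209 ............+####+.........................
210 .............+++++:........................
211 .............::+++.........................
212 ..............:++:.........................
213 ..............:+#+.........................
214 ..............:+#+.........................
215 ...............+#+.........................
216 ...............+##+#.......................
217 ...............:####.......................
218 ...............:##++.......................
219 ...............:##++++++:..................
220 ...............:#########++................
221 ............:..:+##########++..............
222 ...........:#+.:+############+.............
223 ............+#:::############+:.....
[... 644 characters left out ...]
........+:...........+#######:.....
238 ................:+::.........+#######+.....
239 ................:+++.........:#######+.....
240 ................:###..........#######:.....
241 .................##++.........+######+.....
242 .................####.........:#####++.....
243 .................+###..........+++++++.....
244 .................:##+..........:+++::......
245 ..................+#:.................:::::
246 ..................:#+:......::::..:::::::::
247 ..................:#+:......:::::::::::::::
248 ...................++:...::::::::::::::::::
249 ....................::.::::::::::::::::::::
vblock diff 2.4579092702169625 nut/link 23.787733333333332 2.254 small 4.599111111111111
```

```bash
python3 -m crank '0 0 0 0 .085;0 0 0 0 .085;0 0 0 0 .085;0 0 0 0 .085;0 0 0 0 .085;0 0 0 0 .085;0 0 0 0 .085'>/dev/null; python3 - <<'E'
from h import *
s=camera("scene")[:,:,::-1].astype(int)
p=cv2.imread("pics/raw_s15.png").astype(int)
print("still",np.abs(s-p)[204:250,125:168].mean(),np.abs(s-p)[195:260,330:395].mean())
for n in("scene0","s9","s10","s15"):
    q=cv2.imread(f"pics/raw_{n}.png").astype(int)[175:200,280:305]; m=q.min(2)>150; v,u=np.nonzero(m); print(n,m.sum(),u.mean().round(1),v.mean().round(1))
    q=cv2.imread(f"pics/raw_{n}.png").astype(int)[205:235,215:240]; m=q.min(2)>150; v,u=np.nonzero(m); print(" small",m.sum(),u.mean().round(1),v.mean().round(1))
E
```

```text
still 0.7856420626895855 0.8447337278106509
scene0 81 9.8 11.0
 small 146 13.5 8.3
s9 34 8.1 13.5
 small 127 14.9 9.2
s10 87 9.7 11.1
 small 124 14.9 9.1
s15 67 11.0 8.4
 small 115 15.0 8.8
```

```bash
python3 - <<'E'
from h import *
for n in("scene0","s15"):
    q=cv2.imread(f"pics/raw_{n}.png").min(2)
    for v in range(172,196): print(v,''.join('#' if x>170 else '+' if x>130 else ':' if x>95 else '-' if x>60 else '.' for x in q[v,275:312]))
E
```

```text
172 -------------------------------------
173 -------------------------------------
174 -------------------------------------
175 -------------------------------------
176 -------------------------------------
177 -------------------------------------
178 -----------------.-------------------
179 ------------+######+-----------------
180 ---------..:####+###:----------------
181 --------..+###+++:+#+----------------
182 ------...-###+++:-:##+---------------
183 ------...-+##+++:-:##+---------------
184 ------....-+##:--:+##+---------------
185 -------..--:#########+.--------------
186 --------..-:+++####+++---------------
187 ---------.--:++++++#+:---------------
188 ----------.-:+++++++:----------------
189 ------------:++++++:--------------...
190 -------------::::::------............
191 --------------...-............-------
192 ---..-..............-----------------
193 ..::.......-.---------------------...
194 .:##+.-----------------..-------.----
195 .:###..------------------------------
172 -------------------------------------
173 -------------------------------------
174 ----
[... 215 characters left out ...]
---+######+-----------------
180 ---------..:##++####:----------------
181 --------..+###+++:+#+----------------
182 ------...-###+++:-:##+---------------
183 ------...-+##+++:-:##+---------------
184 ------....-+##:--:+##+---------------
185 -------..--:########++.--------------
186 --------..--+++####+++---------------
187 ---------.--:++++++++----------------
188 ---------..-:+++++++:----------------
189 ------------:++++++:--------------...
190 -------------::::::------............
191 -------------....-............-------
192 ---...-..............----------------
193 ..::.......-.------------------.--..-
194 .:##+..------------------------------
195 .:###.-------------------.------.----
```

The nut has not moved; the earlier difference came from other pixels in that window, such as the peg shackle that was taken away. Everything is still, so I am handing in.

```bash
python3 -c "
from bench import env;print(env.sign_off())"
```

```text
the job is handed in; nothing more can be done
None
```

I handed the job in at about 31 s of the 64 s allowed. The pin lies seated in the right-hand pair of V-blocks, head overhanging. The large shackle hangs by its bow on the balance hook. Both were still, and the nut, link and small shackle showed no sign of having moved. To hang the shackle I had to tilt the tool by driving the arm against its reach limit: joint 5 read -1.022 there against its -1.02 limit, and the wrist force peaked at 62 N.

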